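# Ready the telescopic brush over the open lint shaft

### The arm

A 6-joint arm with a two-finger parallel gripper is mounted at the origin on the work surface. World frame = base frame: x ahead of the robot, y to its left, z up, the work surface at z = 0. Lengths are in m, angles in rad, forces in N, time in s.
With the tool pointing down it reaches from about 0.3 to 0.85 m from the base axis. Payload 4.2 kg.
Tool frame: the origin (TCP) lies midway between the tips of the shut fingers; the grasp point (between the pads) lies 19 mm behind it (bot.grip_point_offset is the distance from the TCP to the grasp point, in m); z points along the fingers, y is the line along which they close (so a half turn about z gives the same grasp; the last joint's range is limited). The gripper opens to 91 mm and grips with 3 to 60 N. Pads are 32 mm wide; open, the fingers measure 118 mm over their backs; the gripper's body (76 mm by 178 mm) begins 60 mm behind the grasp point.
Start: joints at [-1.269, 0.32, 1.565, -0, 1.257, -0.02], TCP at [0.182, -0.546, 0.181] pointing down, gripper open.
Joint ranges: [-3.11, 3.11], [-0.84, 2.01], [0.21, 2.61], [-1.34, 4.49], [0.05, 2.63], [-2.56, 2.56]. Speed limits (rad/s): [2.57, 2.57, 3.14, 3.14, 3.14, 3.14].

### API

Orientations are given as a unit quaternion [w, x, y, z].
In Python, from workcell import bot gives the robot as it stands.
- The arm moves only by the shell command python3 shift.py, which reads ROWS from standard input. ROWS is a JSON list of rows, 1 to 12 of them, each of 7 numbers: a rotation vector rx, ry, rz in rad, then dx, dy, dz in m, then the opening from 0.0 (shut) to 1.0 (fully open); each row is the pose to reach, as a shift and turn from the pose commanded when the command began, along the tool's axes at that moment; what a row does not reach only later rows make up. A row lasts 1/8 s, in which the tool goes at most 0.0625 m and 0.188 rad, less where a joint would pass 70% of its speed; a pose out of reach is approached as far as the arm can. The fingers move at their own pace and stop on an object; the grip force is fixed at half the most. Time passes only in rows, so rows that do not move let the fingers close. It prints the time, the measured TCP pose, the force, the opening and the grip force at its end. Input that does not fit is refused with a message, and nothing moves.
- bot.state(): the state, without advancing time (a new reading comes with each control period).
- bot.get_image(name): name is "scene" or "top" or "wrist"; returns the picture (384x512x3 uint8, red, green, blue); there is no depth.
- bot.calibration(name): a dict with "vfov" (degrees; the focal length in pixels is half the picture's height over the tangent of half this angle, whatever the lens; pixels are square), "cx", "cy" (the principal point, pixels), "xyz" and "orientation" of the camera in the world. Camera axes: x right, y up, looking along -z (the intrinsics and any distortion apply to the point x, -y, -z); pixel columns grow to the right and rows downward; lengths in m; the calibration is good to about 2 mm. The wrist camera is an equidistant fisheye: a pixel r from the principal point sees the ray r / f radians off the axis. A picture is of the moment at which its call begins: read the wrist's pose just before it. calibration takes no time and is no camera call; for the wrist camera it gives the pose at the moment of the call.
- bot.finish_job(): hands the job in; it is judged then, once.
The state is a dict: "t": time; "joints": joint angles; "qd": joint speeds; "tau": joint torques, N m; "position": TCP position; "tool_rot": TCP orientation; "contact_force": force on the tool from outside, world axes, zero at the start; "wrist_torque": the same for the moment, N m; "width": opening from 0.0 (shut) to 1.0 (fully open); "grasp_force": force on a finger pad.
Only numpy, scipy, OpenCV 4.12 (cv2) and the standard library are available. Lean on these libraries where they do the work, as an engineer would, in place of code of your own. Each camera call takes 0.05 s, during which the arm holds its last target. There are 200 camera calls.

### The job

The dryers' lint box has two shafts: one still has its screen in place, the other is open with its screen lying in front of it. While the telescopic brush stands in its holder, squeeze the button on the side of its grip and pull the grip straight up past the first stop to the second, so the pole is fully extended; then lift the brush out and finish while still holding it by the grip, extended and upright, with its head hanging free inside the mouth of the open shaft, touching neither the bottom nor the walls. Leave everything else where it stands.

Things in the scene. Friction and masses are not known exactly. Their poses are not given: they have to be found in the camera images.
- brush: Telescopic brush upright in the holder: black head 34 mm across, 45 mm tall, aluminium tube 25 mm across up to 122 mm, then a black box-shaped grip; 169 mm tall closed, 269 mm extended. Origin: centre of the head's underside; z up along the pole. Loose, 0.4 to 0.6 kg, most of it in the head: its weight keeps it down while the grip is pulled up slowly (40 mm/s or less).
- grip (a point): Centre of the grip, a box 24 (x) x 28 (y) x 45 mm tall, 146.5 mm above the brush's underside closed, 246.5 mm extended. The grey button, 15 mm wide, 22 mm tall, stands 6 mm out of the middle of its +y face; the -y face is plain. Fingers closing along this y axis at this height squeeze the button; fingers closing along x leave the pole locked.
- button (a joint): Button: 0 out, 0.005 m fully in (then still 1 mm proud). Spring: 5 N to start, 8 N fully in. The pole is locked closed unless the button is 4 mm in or more; once drawn out 10 mm it slides freely both ways and does not lock again, so it stays extended only while it hangs from the grip.
- stage1 (a joint): How far the thin inner section (with the grip) is drawn out of the middle section, 0 to 0.05 m. It slides first (0.5 N friction); its end is the first stop.
- stage2 (a joint): How far the middle section is drawn out of the outer tube, 0 to 0.05 m. It follows after the first stop (1.5 N friction); its end is the second stop.
- holder: Fixed grey block 90 x 170 x 55 mm tall with two round sockets 37 mm across, 50 mm deep, 80 mm apart along its y axis. The brush stands in one of them, a wooden hand brush (its top 85 mm above the table) in the other; which is where varies. Origin: centre of its underside, on the table.
- lintbox: Fixed white metal box 130 x 280 x 55 mm tall, long side along its y, with two square shafts 80 x 80 mm going straight down through it to the table (55 mm deep). Origin: centre of its underside, on the table.
- shaft_left (a point): Centre of the mouth of the shaft at the lint box's +y side, level with the box's top, 55 mm above the table.
- shaft_right (a point): Centre of the mouth of the shaft at the lint box's -y side, level with the box's top, 55 mm above the table.
- screen_in: The lint screen still in place: white frame 90 x 90 x 8 mm with a steel mesh and a small pull tab up to 20 mm high, lying flat over one shaft and closing it; fixed. Origin: centre of its underside, at the mouth of the shaft that it closes. The other shaft is the open one.
- screen_out: The lint screen taken out of the open shaft, the same shape, lying loose on the table in front of the lint box, at the open shaft. Its origin is an offset point, on the table at the centre of the open shaft; the frame's centre is at x = -125 mm in its own axes. Leave it.
- handbrush: Short wooden hand brush, 32 mm across, 80 mm tall, upright in the holder's other socket. Origin: centre of its underside. Leave it.
- detergent: Orange detergent bottle, 72 mm across, 190 mm tall. Origin: centre of its underside. Leave it.
- tablets: White jar, 70 mm across, 80 mm tall. Origin: centre of its underside. Leave it.
- scoop: Blue measuring cup, 64 mm across, 55 mm tall. Origin: centre of its underside. Leave it.
- screwdriver: Red-handled screwdriver lying flat on the table along its x axis, about 0.2 m long. Leave it.

How it is judged:
On the way:
1. the pole is drawn out to its second stop while the brush head is still in its socket (value of joint each of stage1, stage2 above 0.046 m and horizontal distance between brush and holder below 0.06 m and z of brush in the frame of holder below 0.03 m), for 0.1 s.
At the end, for the whole second after the job is handed in: Both sections out to within 4 mm; fingers hold the brush (over 3 N); grip over 240 mm high; upright within 0.2 rad, still (under 0.05 m/s); underside of head within 30 mm of the open shaft's centre, 7 mm or more below its mouth, 3 mm or more above the bottom, under 0.5 N on the lint box (value of joint each of stage1, stage2 above 0.046 m and ((horizontal distance between screen_in and shaft_left below 0.03 m and horizontal distance between brush and shaft_right below 0.03 m) or (horizontal distance between screen_in and shaft_right below 0.03 m and horizontal distance between brush and shaft_left below 0.03 m)) and height (world z) of brush between 0.003 and 0.048 m and angle between brush's own z axis and vertical below 0.2 rad and linear speed of brush below 0.05 m/s and contact force between the fingers and brush above 3 N and contact force between brush and lintbox below 0.5 N and height (world z) of grip above 0.24 m); the arm keeps its last pose, push and grip.
It fails at once if a bystander (short wooden hand brush, detergent bottle, jar, measuring cup, screwdriver, loose lint screen) is disturbed: moved over 25 mm (distance of any of handbrush, detergent, tablets, scoop, screwdriver, screen_out from where it was at the start of the episode above 0.025 m).
It also fails if it takes over 48 s, if anything falls off the work surface, if the arm or the gripper's body presses on something with over 40 N, if the wrist force passes 120 N, or if a joint passes its speed limit or range.

## Working session

There is one attempt and no reset: what is moved stays moved. The work goes in short steps, Python scripts to look and compute and a shell command to move; the robot and the scene stay as the last step left them, time stands still between calls to the robot, and variables do not carry over. Pictures are saved under pics/ and viewed, at most 10 in all, crops included, and the job is handed in when it is done.

```bash
ls; mkdir -p pics; python3 - <<'E'
from workcell import bot
import cv2
for n in("top","scene"):
    im=bot.get_image(n); cv2.imwrite(f"pics/{n}0.png",im[:,:,::-1]); print(n,bot.calibration(n))
print(bot.state())
E
```

```text
pics
shift.py
workcell.py
top {'vfov': 54.47893397072146, 'cx': 254.55319260676143, 'cy': 188.10822111962565, 'xyz': array([0.48067276, 0.03149861, 0.9603436 ]), 'orientation': array([ 0.70823492,  0.04997232, -0.04106805, -0.70300746])}
scene {'vfov': 57.001984755157736, 'cx': 259.95098925516135, 'cy': 190.282412770261, 'xyz': array([ 0.92088382, -0.34897796,  0.75456817]), 'orientation': array([0.87025593, 0.31351398, 0.12114752, 0.36012065])}
{'t': 0.1, 'joints': array([-1.26905293e+00,  3.20214695e-01,  1.56555333e+00, -5.27136898e-06,
        1.25740195e+00, -1.99890980e-02]), 'qd': array([-5.64852811e-04, -3.04318707e-03, -2.59829334e-03, -8.23410841e-04,
       -3.73727965e-04,  8.43720852e-05]), 'tau': array([-1.74544624e-06, -4.13334703e+01, -2.32510704e+01,  7.28142704e-02,
        4.22784244e-02, -6.72023316e-05]), 'position': array([ 0.18167564, -0.54501134,  0.18041346]), 'tool_rot': array([-7.80495550e-04,  9.87088466e-01,  1.60174085e-01, -1.13218953e-04]), 'contact_force': array([-0.0049813 , -0.69475073, -0.05928962]), 'wrist_torque': array([ 0.00220631, -0.01174674,  0.00075704]), 'grasp_force': 0.0, 'width': 1.0037773889033084}
```

View pics/top0.png

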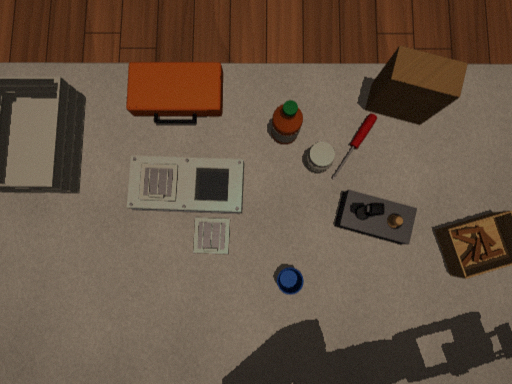

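View pics/scene0.png

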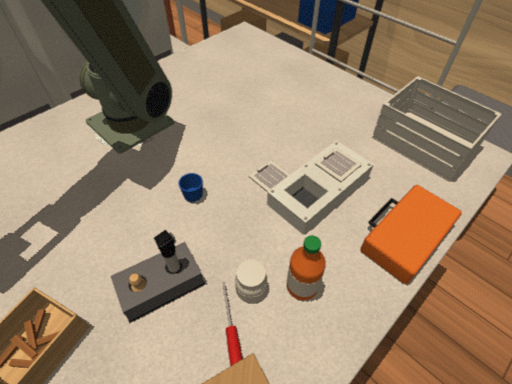

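The top view shows the holder at about (377,217), with the brush in its left socket (grip near 376,209) and the hand brush at (397,221). The open shaft is at (212,184), and the loose screen lies in front of it at (212,236). I'll zoom in on both views.

```bash
cat > h.py <<'E'
import numpy as np, cv2
from scipy.spatial.transform import Rotation as R
from workcell import bot
def cam(n):
    c=bot.calibration(n); q=c['orientation']; return c,R.from_quat(q[[1,2,3,0]]).as_matrix(),192/np.tan(np.radians(c['vfov']/2))
def ray(n,u,v,C=None):
    c,M,f=C or cam(n)
    d=np.array([(u-c['cx'])/f,-(v-c['cy'])/f,-1.])
    return c['xyz'],M@d
def onz(n,u,v,z,C=None):
    o,d=ray(n,u,v,C); return o+d*(z-o[2])/d[2]
def proj(n,p):
    c,M,f=cam(n); q=M.T@(np.array(p)-c['xyz']); return c['cx']-f*q[0]/q[2], c['cy']+f*q[1]/q[2]
E
python3 - <<'E'
import cv2,numpy as np
t=cv2.imread('pics/top0.png'); s=cv2.imread('pics/scene0.png')
g=lambda a:np.clip(255*(a/255.)**.6,0,255).astype(np.uint8)
a=cv2.resize(g(t[185:250,330:420]),None,fx=8,fy=8,interpolation=cv2.INTER_CUBIC) #720x520
b=cv2.resize(g(s[225:325,105:210]),None,fx=6,fy=6,interpolation=cv2.INTER_CUBIC)[:600]
cv2.imwrite('pics/a.png',a);cv2.imwrite('pics/b.png',b)
E
```

```text
(no output)
```

View pics/a.png

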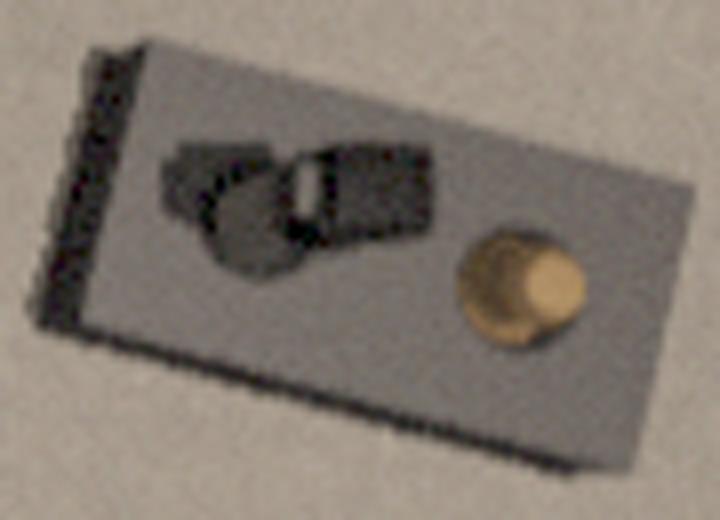

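View pics/b.png

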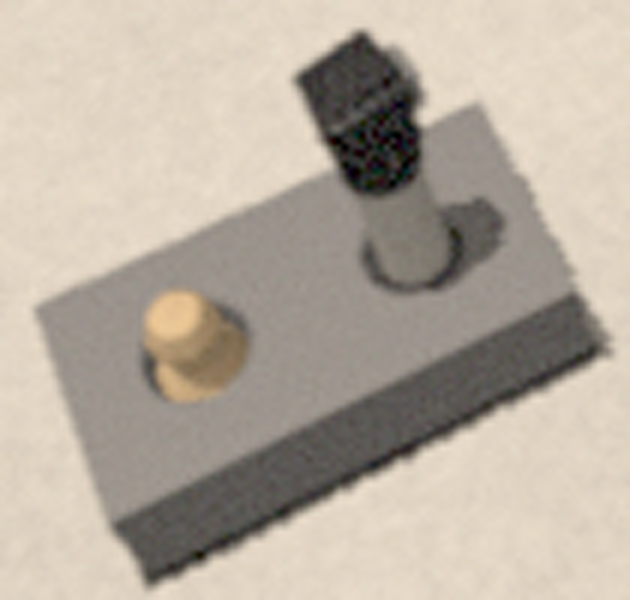

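The close-ups show the grip's top face. In the top crop its corners are at about (325,150), (432,145), (432,232) and (330,245). In the scene crop they are at about (365,30), (295,80), (330,135) and (415,85), with a grey bulge (the button) on the right side, facing away from the hand brush. Next I'll measure these along with the holder top and the lint box.

```bash
python3 - <<'E'
from h import *
T=[(325,150),(432,145),(432,232),(330,245)]
S=[(295,80),(365,30),(415,85),(330,135)]
def show(n,P):
    P=np.array(P); print(n,P.mean(0).round(4)); 
    for i in range(4):
        e=P[(i+1)%4]-P[i]; print('  len %.4f ang %.1f'%(np.hypot(*e[:2]),np.degrees(np.arctan2(e[1],e[0]))),P[i].round(4))
show('grip top',[onz('top',330+(u+.5)/8-.5,185+(v+.5)/8-.5,.174) for u,v in T])
show('grip scene',[onz('scene',105+(u+.5)/6-.5,225+(v+.5)/6-.5,.174) for u,v in S])
Hh=[(150,40),(695,185),(635,470),(80,325)]
show('holder top',[onz('top',330+(u+.5)/8-.5,185+(v+.5)/8-.5,.055) for u,v in Hh])
Hs=[(38,308),(475,100),(575,295),(118,522)]
show('holder scene',[onz('scene',105+(u+.5)/6-.5,225+(v+.5)/6-.5,.055) for u,v in Hs])
# socket ellipses (tops at .055), tube
print('sock top',onz('top',330+258/8,185+225/8,.055), 'handbrush sock',onz('top',330+520/8,185+290/8,.055))
# lint box
t=cv2.imread('pics/top0.png'); 
hsv=cv2.cvtColor(t,cv2.COLOR_BGR2HSV)
a=cv2.resize(t[145:265,115:255],None,fx=5,fy=5,interpolation=cv2.INTER_CUBIC); cv2.imwrite('pics/box.png',a)
g=cv2.cvtColor(t,cv2.COLOR_BGR2GRAY)
roi=g[165:205,190:235]; m=(roi<75).astype(np.uint8)
cs,_=cv2.findContours(m,cv2.RETR_EXTERNAL,cv2.CHAIN_APPROX_NONE); c=max(cs,key=cv2.contourArea); r=cv2.minAreaRect(c); print(r,g[184,210],g[184,240])
show('shaft',[onz('top',190+u,165+v,.055) for u,v in cv2.boxPoints(((r[0]),(r[1][0]+1,r[1][1]+1),r[2]))])
E
```

```text
grip top [ 0.5406 -0.2161  0.174 ]
  len 0.0282 ang -86.9 [ 0.5518 -0.2021  0.174 ]
  len 0.0229 ang 177.9 [ 0.5533 -0.2302  0.174 ]
  len 0.0270 ang 97.7 [ 0.5304 -0.2294  0.174 ]
  len 0.0250 ang 1.2 [ 0.5268 -0.2026  0.174 ]
grip scene [ 0.5468 -0.2198  0.174 ]
  len 0.0268 ang 89.7 [ 0.5337 -0.232   0.174 ]
  len 0.0281 ang -2.1 [ 0.5338 -0.2052  0.174 ]
  len 0.0298 ang -97.5 [ 0.5619 -0.2062  0.174 ]
  len 0.0246 ang 171.1 [ 0.558  -0.2358  0.174 ]
holder top [ 0.5313 -0.2557  0.055 ]
  len 0.1688 ang -104.8 [ 0.5959 -0.1853  0.055 ]
  len 0.0882 ang 165.6 [ 0.5528 -0.3486  0.055 ]
  len 0.1697 ang 75.7 [ 0.4673 -0.3267  0.055 ]
  len 0.0897 ang -14.9 [ 0.5092 -0.1622  0.055 ]
holder scene [ 0.5332 -0.2569  0.055 ]
  len 0.1663 ang 75.9 [ 0.469  -0.3261  0.055 ]
  len 0.0923 ang -15.2 [ 0.5097 -0.1649  0.055 ]
  len 0.1642 ang -105.3 [ 0.5987 -0.1891  0.055 ]
  len 0.0891 ang 166.1 [ 0.5555 -0.3475  0.055 ]
sock top [ 0.53865043 -0.21756169  0.055     ] handbrush sock [ 0.51966281 -0.29562643  0.055     ]
((21.458763122558594, 18.907217025756836), (32.51188659667969, 31.649139404296875), 2.6025619506835938) 37 138
shaft [0.6079 0.1493 0.055 ]
  len 0.0810 ang -0.9 [0.569  0.1912 0.055 ]
  len 0.0829 ang -92.3 [0.65   0.1899 0.055 ]
  len 0.0808 ang 178.4 [0.6466 0.107  0.055 ]
  len 0.0820 ang 87.8 [0.5658 0.1092 0.055 ]
```

View pics/box.png

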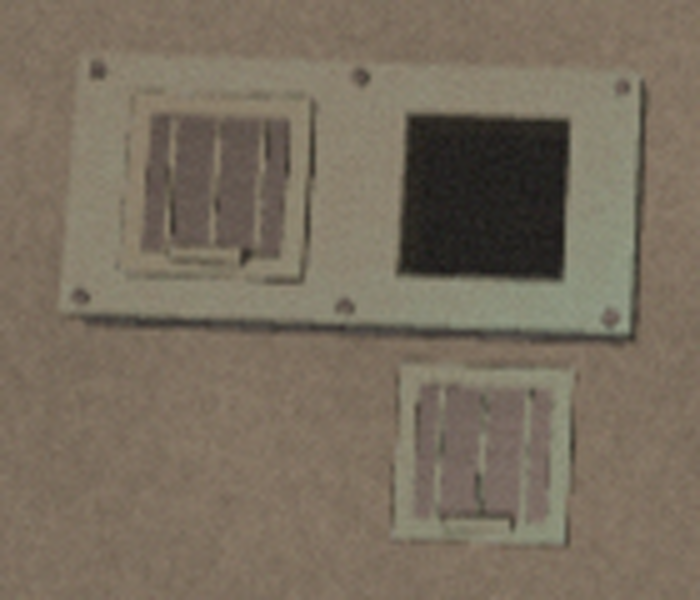

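The holder pose agrees across both views (170 × 89 mm), so the brush is at about (0.5415, -0.2175). The button faces world +y and the grip yaw is near 0. The open shaft is centred at about (0.608, 0.149) and measures 81–83 mm. I'll move above the brush with the tool's y axis along world y, then look with the wrist camera.

```bash
echo '[[0,0,0,0.02,0,-0.06,1],[0,0,0.16,0.06,-0.02,-0.11,1],[0,0,0.322,0.12,-0.05,-0.11,1],[0,0,0.322,0.175,-0.075,-0.11,1],[0,0,0.322,0.23,-0.1,-0.11,1],[0,0,0.322,0.285,-0.125,-0.11,1],[0,0,0.322,0.34,-0.15,-0.11,1],[0,0,0.322,0.395,-0.175,-0.11,1],[0,0,0.322,0.43,-0.19,-0.11,1],[0,0,0.322,0.445,-0.197,-0.11,1],[0,0,0.322,0.445,-0.197,-0.11,1],[0,0,0.322,0.445,-0.197,-0.11,1]]' | python3 shift.py
python3 - <<'E'
from h import *
o,d=ray('top',330+307/8,185+188/8); print('button',onz('top',330+307/8,185+188/8,.1625))
c=bot.calibration('wrist'); s=bot.state(); print(c,s['position'],s['tool_rot'],s['t'])
im=bot.get_image('wrist'); cv2.imwrite('pics/w0.png',im[:,:,::-1])
np.save('w0.npy',np.r_[c['xyz'],c['orientation']])
E
```

```text
t: 1.6
position: [0.5407, -0.219, 0.2912]
tool_rot: [0.0, 1.0, -0.001, -0.0]
contact_force: [-0.3, -0.4, 0.4]
width: 1.0
grasp_force: 0.0
button [ 0.54173299 -0.20129976  0.1625    ]
{'vfov': 65.70646984690485, 'cx': 253.25957772283428, 'cy': 193.1003214193823, 'xyz': array([ 0.60511042, -0.21856584,  0.49363094]), 'orientation': array([-0.70123461,  0.08314184, -0.08289216,  0.70319723])} [ 0.54068899 -0.21898682  0.29119672] [ 3.28491589e-04  9.99999569e-01 -8.01173483e-04 -3.35954314e-04] 1.6
```

View pics/w0.png

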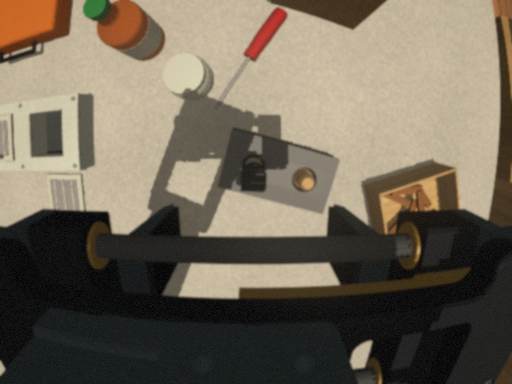

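The wrist view shows the grip at about (254,178) between the fingers, in the gripper's shadow. I'll take a brightened crop to get its yaw.

```bash
python3 - <<'E'
import cv2,numpy as np
t=cv2.imread('pics/w0.png')[145:200,225:285]
a=cv2.resize(np.clip(255*(t/140.)**.5,0,255).astype(np.uint8),None,fx=10,fy=10,interpolation=cv2.INTER_CUBIC); cv2.imwrite('pics/wc.png',a)
E
```

```text
(no output)
```

View pics/wc.png

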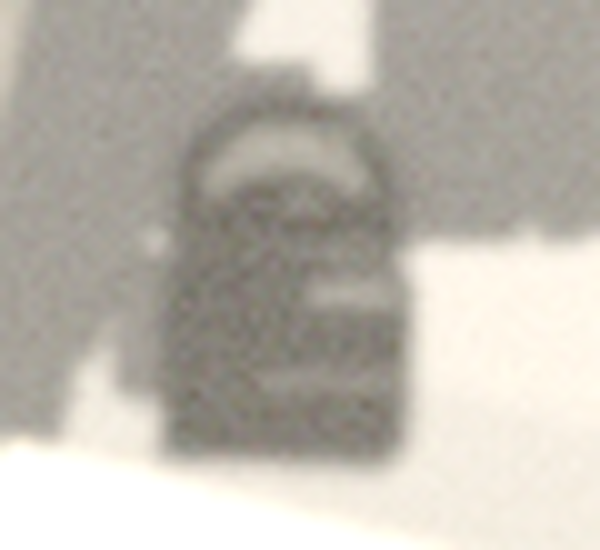

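The crop shows the grip's near edge running from (168,458) to (403,460), almost horizontal, with the button standing out on the left at about (135,350). I'll cast those corners through the fisheye model.

```bash
python3 - <<'E'
from h import *
c=bot.calibration('wrist'); p=np.load('w0.npy'); M=R.from_quat(p[[4,5,6,3]]).as_matrix(); f=192/np.tan(np.radians(c['vfov']/2))
def f2(u,v,z):
    x,y=u-c['cx'],v-c['cy']; r=np.hypot(x,y); th=r/f
    d=M@np.array([np.sin(th)*x/r,-np.sin(th)*y/r,-np.cos(th)]); return p[:3]+d*(z-p[2])/d[2]
g=lambda u,v,z:f2(225+(u+.5)/10-.5,145+(v+.5)/10-.5,z)
a,b=g(168,458,.174),g(403,460,.174); print(a,b,np.hypot(*(a-b)[:2]),np.degrees(np.arctan2(*(a-b)[[1,0]])))
print('mid y',(a+b)[1]/2,'far right',g(400,275,.174),'socket L/R',g(183,190,.055),g(395,190,.055),g(290,95,.055))
E
```

```text
[ 0.53162399 -0.20543834  0.174     ] [ 0.5313229  -0.23137608  0.174     ] 0.025939493408779022 89.33493888150306
mid y -0.2184072098500958 far right [ 0.55201154 -0.23093775  0.174     ] socket L/R [ 0.54516483 -0.20321926  0.055     ] [ 0.54507767 -0.2347478   0.055     ] [ 0.55932225 -0.21916782  0.055     ]
```

The near edge has a yaw of 89.3°, so the grip is aligned. The grip centre is at about (0.542, -0.2175). Next I'll descend to a TCP height of 0.1325 and close.

```bash
echo '[[0,0,0,0.001,-0.001,0.04,1],[0,0,0,0.001,-0.001,0.08,1],[0,0,0,0.001,-0.001,0.12,1],[0,0,0,0.001,-0.001,0.145,1],[0,0,0,0.001,-0.001,0.159,1],[0,0,0,0.001,-0.001,0.159,1],[0,0,0,0.001,-0.001,0.159,0],[0,0,0,0.001,-0.001,0.159,0],[0,0,0,0.001,-0.001,0.159,0],[0,0,0,0.001,-0.001,0.159,0],[0,0,0,0.001,-0.001,0.159,0],[0,0,0,0.001,-0.001,0.159,0]]' | python3 shift.py; echo '[[0,0,0,0,0,0,0],[0,0,0,0,0,0,0],[0,0,0,0,0,0,0],[0,0,0,0,0,0,0]]' | python3 shift.py
```

```text
t: 3.15
position: [0.5427, -0.2168, 0.1321]
tool_rot: [0.0, 1.0, -0.0, -0.0]
contact_force: [0.1, 0.3, 0.2]
width: 0.372
grasp_force: 0.0
t: 3.65
position: [0.5427, -0.217, 0.1322]
tool_rot: [0.0, 1.0, -0.0, 0.0]
contact_force: [0.2, -0.2, 0.1]
width: 0.305
grasp_force: 30.0
```

The opening is 0.305, about 28 mm, with 30 N of grip force, so the button is squeezed in. I'll pull up slowly at 32 mm/s.

```bash
echo '[[0,0,0,0,0,-0.002,0],[0,0,0,0,0,-0.005,0],[0,0,0,0,0,-0.009,0],[0,0,0,0,0,-0.013,0],[0,0,0,0,0,-0.017,0],[0,0,0,0,0,-0.021,0],[0,0,0,0,0,-0.025,0],[0,0,0,0,0,-0.029,0],[0,0,0,0,0,-0.033,0],[0,0,0,0,0,-0.037,0],[0,0,0,0,0,-0.040,0],[0,0,0,0,0,-0.040,0]]' | python3 shift.py; python3 - <<'E'
from h import *
im=bot.get_image('scene')[:,:,::-1]; im=im[170:330,100:260]
cv2.imwrite('pics/s1.png',cv2.resize(np.clip(255*(im/255.)**.6,0,255).astype(np.uint8),None,fx=3.7,fy=3.7,interpolation=cv2.INTER_CUBIC))
E
```

```text
t: 5.15
position: [0.5429, -0.2169, 0.1724]
tool_rot: [0.0, 1.0, -0.0, 0.0]
contact_force: [0.7, -0.3, -5.5]
width: 0.305
grasp_force: 30.0
```

View pics/s1.png

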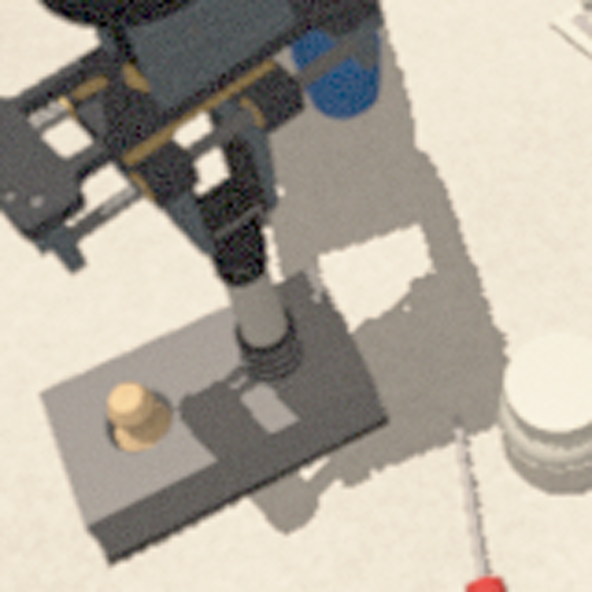

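The force reads -5.5 N, about the brush's weight, and a black ring (the head) shows at about (270,345) above the socket. The whole brush may be rising while still locked. I'll compare projected heights to check.

```bash
python3 - <<'E'
from h import *
for nm,z in [('head top locked',.09),('head top seated',.05),('head bottom locked',.045),('sock',.055),('grip bottom now',.174-.045+.04),('grip top now',.214)]:
    u,v=np.array(proj('scene',(.542,-.2175,z))); print(nm,round((u-100)*3.7),round((v-170)*3.7))
print(bot.state()['width'],bot.state()['joints'])
E
```

```text
head top locked 261 323
head top seated 273 356
head bottom locked 275 360
sock 272 352
grip bottom now 234 249
grip top now 216 201
0.30562501151601296 [-3.99837603e-01  3.39988114e-01  1.55713146e+00 -3.64723714e-05
  1.24428829e+00  1.17125366e+00]
```

The ring position fits a lifted, locked brush, but it isn't conclusive. I'll compare brightness along the pole axis before and after the pull.

```bash
python3 - <<'E'
from h import *
a=cv2.cvtColor(cv2.imread('pics/scene0.png'),cv2.COLOR_BGR2GRAY)
im=bot.get_image('scene'); cv2.imwrite('pics/s1raw.png',im[:,:,::-1]); b=cv2.cvtColor(im,cv2.COLOR_RGB2GRAY)
a,b=[cv2.GaussianBlur(x,(3,3),0) for x in(a,b)]
for z in np.arange(.03,.23,.005):
    u,v=proj('scene',(.542,-.2175,z)); o=[]
    # width of dark run about axis too
    s=lambda im:[int(cv2.getRectSubPix(im,(1,1),(float(u+k),float(v)))[0,0]) for k in range(-9,10,2)]
    print('%.3f'%z,s(a),s(b))
E
```

```text
0.030 [59, 51, 71, 75, 71, 53, 34, 46, 83, 105] [47, 32, 33, 32, 34, 37, 45, 53, 56, 55]
0.035 [55, 55, 80, 80, 78, 70, 46, 31, 59, 92] [44, 32, 32, 29, 32, 36, 38, 48, 55, 54]
0.040 [53, 58, 82, 81, 79, 74, 63, 33, 40, 67] [50, 35, 31, 27, 31, 35, 34, 39, 52, 54]
0.045 [55, 57, 81, 80, 78, 76, 71, 43, 30, 50] [61, 37, 30, 28, 29, 35, 34, 34, 45, 54]
0.050 [66, 59, 81, 78, 77, 76, 73, 53, 26, 43] [68, 36, 30, 30, 32, 34, 36, 34, 38, 53]
0.055 [83, 66, 81, 78, 76, 76, 72, 58, 27, 40] [76, 30, 28, 25, 29, 33, 35, 36, 34, 49]
0.060 [95, 76, 81, 79, 78, 75, 73, 61, 27, 38] [81, 26, 28, 30, 26, 24, 32, 38, 35, 46]
0.065 [101, 86, 81, 78, 78, 76, 73, 62, 33, 38] [80, 31, 47, 60, 49, 30, 23, 34, 36, 47]
0.070 [104, 92, 81, 78, 78, 76, 71, 64, 42, 42] [81, 39, 70, 85, 80, 64, 31, 26, 33, 47]
0.075 [104, 93, 81, 78, 78, 77, 71, 65, 47, 46] [85, 48, 84, 92, 90, 85, 60, 26, 30, 49]
0.080 [103, 92, 80, 78, 78, 76, 72, 68, 60, 54] [93, 57, 87, 93, 91, 89, 80, 45, 28, 49]
0.085 [103, 87, 70, 70, 75, 75, 72, 71, 80, 76] [105, 62, 88, 93, 91, 89, 85, 66, 27, 48]
0.090 [99, 73, 49, 45, 55, 67, 71, 73
[... 1853 characters left out ...]
1, 14, 12, 50]
0.195 [194, 192, 195, 195, 196, 184, 126, 112, 176, 196] [41, 36, 22, 15, 15, 28, 35, 24, 16, 23]
0.200 [194, 194, 194, 192, 194, 196, 187, 175, 189, 195] [41, 37, 22, 15, 13, 13, 20, 32, 29, 20]
0.205 [195, 195, 196, 192, 191, 194, 196, 196, 196, 193] [41, 36, 22, 14, 11, 13, 7, 17, 33, 35]
0.210 [194, 196, 197, 194, 191, 194, 198, 199, 197, 193] [40, 37, 22, 12, 13, 13, 13, 11, 18, 27]
0.215 [195, 196, 197, 195, 194, 194, 198, 201, 197, 195] [40, 36, 23, 12, 11, 14, 14, 14, 10, 15]
0.220 [199, 198, 195, 194, 194, 196, 197, 198, 196, 195] [29, 36, 58, 57, 21, 14, 11, 11, 13, 14]
0.225 [198, 198, 195, 192, 195, 198, 197, 195, 196, 197] [17, 24, 85, 168, 104, 34, 15, 7, 17, 12]
```

The grip's bottom edge and the tube top both moved up exactly 40 mm, so the pole is still locked and the brush rose about 40 mm in its socket. I'll set it back down, open slightly, and close in steps to see where the button engages.

```bash
echo '[[0,0,0,0,0,0.005,0],[0,0,0,0,0,0.013,0],[0,0,0,0,0,0.022,0],[0,0,0,0,0,0.031,0],[0,0,0,0,0,0.038,0],[0,0,0,0,0,0.040,0],[0,0,0,0,0,0.040,0],[0,0,0,0,0,0.040,0.5],[0,0,0,0,0,0.040,0.5],[0,0,0,0,0,0.040,0.5],[0,0,0,0,0,0.040,0.5]]' | python3 shift.py
for o in 0.39 0.35 0.32 ; do :; done
echo '[[0,0,0,0,0,0,0.36],[0,0,0,0,0,0,0.36],[0,0,0,0,0,0,0.36],[0,0,0,0,0,0,0.36]]' | python3 shift.py
echo '[[0,0,0,0,0,0,0.33],[0,0,0,0,0,0,0.33],[0,0,0,0,0,0,0.33]]' | python3 shift.py
```

```text
t: 6.62
position: [0.5428, -0.2169, 0.1323]
tool_rot: [0.0, 1.0, -0.0, 0.0]
contact_force: [0.2, -0.6, -1.0]
width: 0.499
grasp_force: 0.0
t: 7.12
position: [0.5427, -0.2169, 0.1321]
tool_rot: [0.0, 1.0, -0.0, -0.0]
contact_force: [-0.4, 0.3, 0.0]
width: 0.359
grasp_force: 0.0
t: 7.5
position: [0.5427, -0.217, 0.1322]
tool_rot: [0.0, 1.0, -0.0, 0.0]
contact_force: [-0.7, -0.5, 0.6]
width: 0.329
grasp_force: 0.2
```

At about 30 mm the pad force is only 0.2 N, so the button isn't between the pads. Before trying again I need to see every face of the grip. I'll raise clear, photograph the brush from three sides with the wrist camera, and put the crops in one picture.

```bash
cat > shot.py <<'E'
import sys
from h import *
n=sys.argv[1]; c=bot.calibration('wrist'); M=R.from_quat(c['orientation'][[1,2,3,0]]).as_matrix(); f=192/np.tan(np.radians(c['vfov']/2))
def wproj(p):
    q=M.T@(np.array(p)-c['xyz']); x,y,z=q[0],-q[1],-q[2]; th=np.arctan2(np.hypot(x,y),z); r=np.hypot(x,y); return c['cx']+f*th*x/r,c['cy']+f*th*y/r
im=bot.get_image('wrist')[:,:,::-1]; cv2.imwrite(f'pics/{n}.png',im)
u,v=wproj((.542,-.2175,.15)); print(n,u,v,c['xyz'],bot.grip_point_offset)
a=cv2.getRectSubPix(np.ascontiguousarray(im),(60,60),(u,v)); cv2.imwrite(f'pics/{n}_c.png',cv2.resize(np.clip(255*(a/160.)**.5,0,255).astype(np.uint8),(390,390),interpolation=cv2.INTER_CUBIC)[45:345])
E
echo '[[0,0,0,0,0,0,0.7],[0,0,0,0,0,0,1],[0,0,0,0,0,0,1],[0,0,0,0,0,-0.05,1],[0,0,0,0,0,-0.10,1],[0,0,0,0,0,-0.15,1],[0,0,0,-0.05,0,-0.16,1],[0,0,0,-0.1,0,-0.16,1],[0,0,0,-0.15,0,-0.16,1],[0,0,0,-0.15,0,-0.16,1]]' | python3 shift.py | head -2; python3 shot.py v1
echo '[[0,0,0,0.05,-0.05,0,1],[0,0,0,0.08,-0.1,0,1],[0,0,0,0.1,-0.15,0,1],[0,0,0,0.1,-0.15,0,1]]' | python3 shift.py | head -2; python3 shot.py v2
echo '[[0,0,0,0,0.06,0,1],[0,0,0,0,0.12,0,1],[0,0,0,0,0.18,0,1],[0,0,0,0,0.24,0,1],[0,0,0,0,0.3,0,1],[0,0,0,0,0.3,0,1]]' | python3 shift.py | head -2; python3 shot.py v3
python3 - <<'E'
import cv2,numpy as np
I=[cv2.imread(f'pics/v{i}_c.png') for i in (1,2,3)]
s=cv2.imread('pics/scene0.png')[222:282,140:200]; s=cv2.resize(np.clip(255*(s/160.)**.5,0,255).astype(np.uint8),(390,390),interpolation=cv2.INTER_CUBIC)[45:345]
cv2.imwrite('pics/comp.png',np.vstack([np.hstack(I[:2]),np.hstack([I[2],s])]))
E
```

```text
t: 8.75
position: [0.3901, -0.2165, 0.293]
v1 254.01233855404112 49.62296811610017 [ 0.4542908  -0.21606683  0.49552166] 0.0188
t: 9.3
position: [0.4952, -0.0632, 0.2913]
v2 379.9138642917068 142.42313999871422 [ 0.55958541 -0.06261778  0.49375313] 0.0188
t: 10.1
position: [0.4914, -0.372, 0.2905]
v3 126.68630630496271 139.47079844623102 [ 0.5560179  -0.37201067  0.49277762] 0.0188
```

View pics/comp.png

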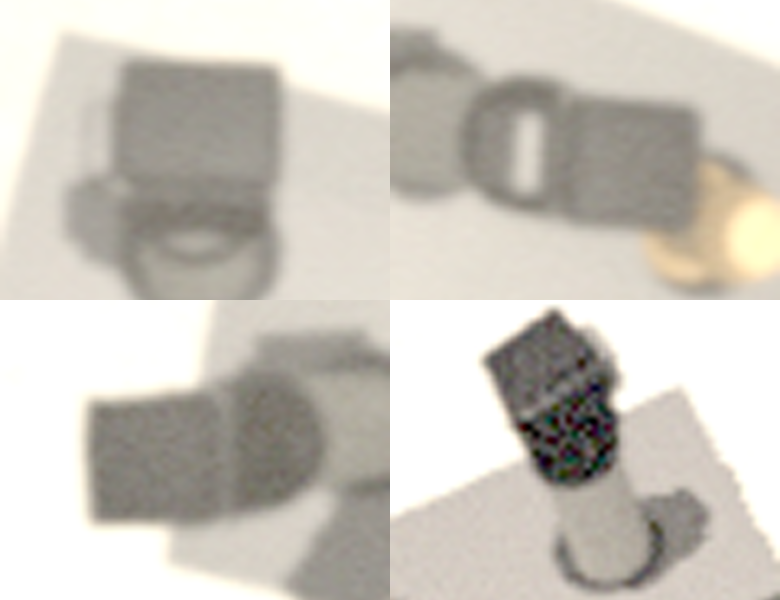

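The composite confirms the button. In the second crop, seen from +y, it is a bright bar at about (525,150) on the +y face, and in the scene crop it peeks out at (605,360). The axis was right, so I'll triangulate the grip's top corners over the three views to check its height and centre.

```bash
python3 - <<'E'
from h import *
c=bot.calibration('wrist'); M=R.from_quat(c['orientation'][[1,2,3,0]]).as_matrix(); f=192/np.tan(np.radians(c['vfov']/2))
U={1:(254.012,49.623),2:(379.914,142.423),3:(126.686,139.471)}
X={1:[.4542908,-.21606683,.49552166],2:[.55958541,-.06261778,.49375313],3:[.5560179,-.37201067,.49277762]}
def rr(i,cu,cv):
    u=U[i][0]-29.5+(cu+.5)*60/390-.5; v=U[i][1]-29.5+(cv+45.5)*60/390-.5
    x,y=u-c['cx'],v-c['cy']; r=np.hypot(x,y); th=r/f
    return np.array(X[i]),M@np.array([np.sin(th)*x/r,-np.sin(th)*y/r,-np.cos(th)])
def tri(L):
    A=np.zeros((3,3));b=np.zeros(3)
    for o,d in L: P=np.eye(3)-np.outer(d,d); A+=P;b+=P@o
    p=np.linalg.solve(A,b); return p,[np.linalg.norm((np.eye(3)-np.outer(d,d))@(p-o)) for o,d in L]
# corners: +x+y, +x-y, -x-y, -x+y
V1=[(122,63),(280,67),(278,185),(118,182)]
V2=[(572-390,98),(697-390,105),(690-390,228),(568-390,215)]
V3=[(90,402-300),(222,390-300),(222,512-300),(93,522-300)]
C=[]
for k in range(4):
    p,e=tri([rr(1,*V1[k]),rr(2,*V2[k]),rr(3,*V3[k])]); C.append(p); print(p.round(4),np.round(e,4))
C=np.array(C); print(C.mean(0),[np.linalg.norm(C[i]-C[i-1]).round(4) for i in range(4)])
for z in(.164,.169,.174):
    print(z,[np.mean([ (lambda o,d:o+d*(z-o[2])/d[2])(*rr(i,*q)) for q in V],0).round(4)[:2] for i,V in((1,V1),(2,V2),(3,V3))])
o,d=rr(2,525-390,150)
for y in(-.1985,-.2035): print('button bright @y',o+d*(y-o[1])/d[1])
E
```

```text
[ 0.5515 -0.2052  0.1707] [0.0004 0.0013 0.001 ]
[ 0.5515 -0.2316  0.1691] [0.0001 0.0013 0.0014]
[ 0.5296 -0.2309  0.1704] [0.0002 0.0019 0.0017]
[ 0.5301 -0.2048  0.1715] [0.0005 0.0008 0.0007]
[ 0.54068058 -0.21809883  0.17044028] [np.float64(0.0214), np.float64(0.0264), np.float64(0.0219), np.float64(0.0261)]
0.164 [array([ 0.5425, -0.2179]), array([ 0.5389, -0.2212]), array([ 0.5416, -0.2152])]
0.169 [array([ 0.5412, -0.2179]), array([ 0.5393, -0.2188]), array([ 0.5418, -0.2176])]
0.174 [array([ 0.5399, -0.2179]), array([ 0.5396, -0.2164]), array([ 0.542, -0.22 ])]
button bright @y [ 0.54026337 -0.1985      0.16551136]
button bright @y [ 0.53955239 -0.2035      0.15343319]
```

The triangulated grip top is at 0.170–0.174 with its centre at (0.541, -0.218), so the height and axis were right. I'll go back, descend again, and record the force curve while closing in small steps.

```bash
echo '[[0,0,0,0.015,-0.05,0,1],[0,0,0,0.03,-0.1,0,1],[0,0,0,0.049,-0.15,0,1],[0,0,0,0.0495,-0.154,0,1],[0,0,0,0.0495,-0.154,0.04,1],[0,0,0,0.0495,-0.154,0.08,1],[0,0,0,0.0495,-0.154,0.12,1],[0,0,0,0.0495,-0.154,0.15,1],[0,0,0,0.0495,-0.154,0.159,1],[0,0,0,0.0495,-0.154,0.159,0.5],[0,0,0,0.0495,-0.154,0.159,0.4],[0,0,0,0.0495,-0.154,0.159,0.4]]' | python3 shift.py
echo '[[0,0,0,0,0,0,0.38],[0,0,0,0,0,0,0.38],[0,0,0,0,0,0,0.38]]' | python3 shift.py | egrep 'posi|contact|width|grasp'
echo '[[0,0,0,0,0,0,0.35],[0,0,0,0,0,0,0.35]]' | python3 shift.py | egrep 'contact|width|grasp'
echo '[[0,0,0,0,0,0,0.33],[0,0,0,0,0,0,0.33]]' | python3 shift.py | egrep 'contact|width|grasp'
echo '[[0,0,0,0,0,0,0.32],[0,0,0,0,0,0,0.32]]' | python3 shift.py | egrep 'contact|width|grasp'
echo '[[0,0,0,0,0,0,0.31],[0,0,0,0,0,0,0.31]]' | python3 shift.py | egrep 'contact|width|grasp'
echo '[[0,0,0,0,0,0,0.30],[0,0,0,0,0,0,0.30]]' | python3 shift.py | egrep 'contact|width|grasp'
echo '[[0,0,0,0,0,0,0.2],[0,0,0,0,0,0,0.2]]' | python3 shift.py | egrep 'posi|contact|width|grasp'
```

```text
t: 11.65
position: [0.5429, -0.2132, 0.1345]
tool_rot: [0.001, 1.0, -0.0, 0.001]
contact_force: [0.3, 0.7, 0.6]
width: 0.703
grasp_force: 0.0
position: [0.5423, -0.213, 0.1333]
contact_force: [-1.1, -0.7, 0.0]
width: 0.395
grasp_force: 0.2
contact_force: [-0.2, -2.2, 1.3]
width: 0.345
grasp_force: 0.4
contact_force: [0.3, -1.6, 1.4]
width: 0.328
grasp_force: 0.7
contact_force: [0.1, -2.0, 2.4]
width: 0.318
grasp_force: 0.9
contact_force: [0.2, -1.8, 1.5]
width: 0.308
grasp_force: 0.9
contact_force: [0.2, -1.4, 1.2]
width: 0.303
grasp_force: 29.0
position: [0.5422, -0.213, 0.1332]
contact_force: [-0.2, -2.3, 0.9]
width: 0.304
grasp_force: 30.0
```

The force stays below 1 N down to 27.7 mm and then jumps to 30 N. The pads are meeting bare faces, and the button isn't being pressed. I'll read the pixel values around the grip from the +y and -y views.

```bash
python3 - <<'E'
import cv2,numpy as np
np.set_printoptions(linewidth=250)
for n,(u,v) in(('v2',(379.9,142.4)),('v3',(126.7,139.5)),('v1',(254,49.6))):
    g=cv2.imread(f'pics/{n}.png',0); u,v=int(u),int(v)
    print(n,u-30,v-16); print('\n'.join(' '.join('%3d'%x for x in r) for r in g[v-16:v+22,u-30:u+26][::1 if n=='v2' else 2]))
E
```

```text
v2 349 126
 63  62  61  59  56  60  57  60  72  95 107 115 117 118 122 123 119 123 123 118 124 118 119 118 120 118 116 119 116 116 120 119 118 115 113 115 115 117 114 113 114 114 116 117 115 114 113 114 113 117 118 130 138 146 158 167
 57  57  58  56  50  51  55  52  56  73  84  93 108 113 118 121 124 122 119 122 120 121 119 120 117 120 119 120 120 116 118 117 115 116 116 115 116 114 113 115 119 115 116 113 115 114 113 114 116 113 117 117 119 123 133 143
 51  52  52  51  46  47  45  48  51  55  62  72  83  99 113 117 119 121 121 120 119 121 121 121 120 117 118 118 116 116 118 114 116 115 117 117 115 114 114 115 114 114 116 113 115 116 112 116 114 110 115 115 112 116 119 122
 52  45  46  42  47  44  48  43  53  52  55  57  67  82  95 105 117 121 120 119 120 120 117 117 118 117 119 118 119 116 116 116 116 116 116 113 116 114 114 118 115 112 114 115 114 111 114 114 114 114 112 111 111 114 112 111
 49  45  41  48  56  56  50  52  54  54  58  57  58  62  78  95 109 115 116 109 107 105 107 107 107 110 111 113 114 117 119 116 117 118 118 117 116 114 117 117 115 115 117 115 115 113 113 112 1
[... 15254 characters left out ...]
 121 123 121 121 119 122 122
135 119 120 118 117 120 120 118 119 119 116 110  96  82  71  64  67  64  56  51  47  47  54  62  56  52  50  56  61  66  69  66  60  56  58  57  51  59  63  61  56  52  59  76  99 113 122 120 121 120 124 121 122 121 120 123
125 121 117 120 119 118 122 118 120 120 121 120 114 103  97  91  80  72  61  53  48  48  59  66  65  63  63  60  59  51  54  53  58  61  61  70  76  73  73  69  58  53  61  81 108 119 121 123 124 124 122 122 124 122 122 123
121 119 119 120 120 121 120 119 121 123 119 121 119 120 119 121 113 108  95  72  54  49  54  63  71  71  72  74  75  72  73  75  79  79  81  77  77  78  71  67  55  55  68  93 111 121 125 121 123 123 124 121 123 122 123 123
```

From the -x view the grey button clearly stands about 5 mm out on the +y side. The brush is gripped now at 30 N, so I'll do a small test pull and read the force.

```bash
echo '[[0,0,0,0,0,-0.002,0],[0,0,0,0,0,-0.005,0],[0,0,0,0,0,-0.008,0],[0,0,0,0,0,-0.008,0],[0,0,0,0,0,-0.008,0]]' | python3 shift.py; python3 - <<'E'
from h import *
s=bot.state(); print(s['contact_force'],s['wrist_torque'],s['width'])
im=bot.get_image('scene')[:,:,::-1]; cv2.imwrite('pics/s2raw.png',im)
b=cv2.imread('pics/s2raw.png',0)
for z in np.arange(.05,.16,.01):
    u,v=proj('scene',(.542,-.2175,z)); print('%.3f'%z,[int(cv2.getRectSubPix(b,(1,1),(float(u+k),float(v)))[0,0]) for k in range(-9,10,2)])
E
```

```text
t: 14.15
position: [0.5419, -0.2127, 0.141]
tool_rot: [-0.0, 1.0, -0.0, -0.0]
contact_force: [-0.3, -1.0, -5.5]
width: 0.301
grasp_force: 30.0
[-0.29118635 -1.04131315 -5.52983596] [-0.52275924 -0.0140234  -0.00122861] 0.30140575169586303
0.050 [51, 23, 85, 92, 89, 87, 84, 53, 31, 51]
0.060 [96, 38, 82, 92, 85, 89, 85, 79, 28, 43]
0.070 [118, 106, 83, 94, 89, 86, 85, 81, 48, 37]
0.080 [117, 116, 97, 92, 89, 86, 85, 82, 57, 49]
0.090 [119, 118, 97, 91, 89, 88, 87, 83, 72, 55]
0.100 [113, 116, 99, 95, 91, 92, 86, 80, 70, 56]
0.110 [169, 128, 54, 17, 16, 19, 39, 76, 75, 56]
0.120 [218, 194, 40, 14, 8, 23, 7, 9, 41, 56]
0.130 [219, 209, 47, 12, 8, 9, 4, 2, 19, 42]
0.140 [217, 129, 37, 25, 4, 3, 4, 13, 15, 24]
0.150 [169, 60, 39, 29, 21, 15, 6, 10, 13, 12]
```

It's still locked, at -5.5 N. I'll use the last picture for a close scene view of the gripped state, with dots marking the expected grip corners (green), button outline (red) and fingertip points (blue).

```bash
python3 - <<'E'
from h import *
im=cv2.imread('pics/s2raw.png'); k=8
u0,v0=proj('scene',(.542,-.2175,.16)); W,H=98,74; x0,y0=int(u0-W/2),int(v0-H/2)
a=cv2.resize(np.clip(255*(im[y0:y0+H,x0:x0+W]/220.)**.5,0,255).astype(np.uint8),None,fx=k,fy=k,interpolation=cv2.INTER_CUBIC)
def dot(p,c):
    u,v=proj('scene',p); cv2.circle(a,(int((u-x0+.5)*k),int((v-y0+.5)*k)),3,c,-1)
dz=.008; cy=-.214
for sx in(-.012,.012):
    for sy in(-.014,.014):
        for z in(.129,.174): dot((.542+sx,cy+sy,z+dz),(0,255,0))
for sx in(-.0075,.0075):
    for z in(.1405,.1625): dot((.542+sx,cy+.019,z+dz),(0,0,255))
for sy in(-.0145,.0145):
    for sx in(-.016,.016):
        for z in(.141,.179): dot((.542+sx,-.2127+sy,z),(255,100,0))
cv2.imwrite('pics/last.png',a); print(a.shape)
E
```

```text
(592, 784, 3)
```

View pics/last.png

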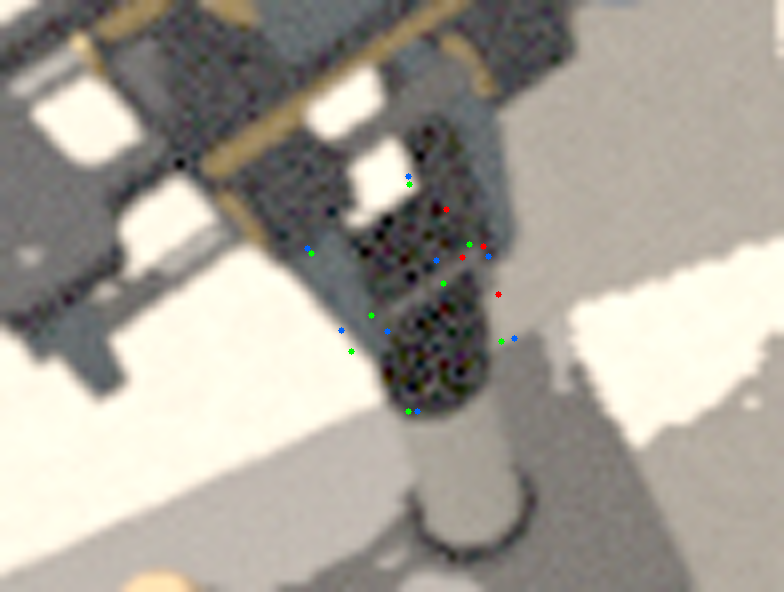

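The picture shows both fingertips ending high on the grip: the right tip at about (510,248) and the left at about (380,352). The expected tip corners (blue) are much lower, at (514,338) and (417,411). I'll cast those tip pixels onto the finger planes to get their true height.

```bash
python3 - <<'E'
from h import *
u0,v0=proj('scene',(.542,-.2175,.16)); x0,y0=int(u0-49),int(v0-37)
def pl(cu,cv,ax,val):
    o,d=ray('scene',x0+(cu+.5)/8-.5,y0+(cv+.5)/8-.5); return (o+d*(val-o[ax])/d[ax]).round(4)
for nm,q in(('Rtip',(512,248)),('Rtip in',(490,262)),('Ltip',(380,352)),('L lower',(370,345))):
    print(nm,[pl(*q,1,y) for y in((-.199,-.185) if nm[0]=='R' else(-.227,-.241))], [pl(*q,0,x) for x in(.526,.542,.558)])
print('edge line',pl(385,305,2,.182),pl(470,265,2,.182),'grip bottom',pl(435,412,0,.554))
s=bot.state(); print(s['position'],s['tool_rot'],s['joints'])
E
```

```text
Rtip [array([ 0.5748, -0.199 ,  0.2021]), array([ 0.5425, -0.185 ,  0.1505])] [array([ 0.526 , -0.1779,  0.1243]), array([ 0.542 , -0.1848,  0.1498]), array([ 0.558 , -0.1917,  0.1753])]
Rtip in [array([ 0.5603, -0.199 ,  0.1798]), array([ 0.5266, -0.185 ,  0.1261])] [array([ 0.526 , -0.1848,  0.1252]), array([ 0.542 , -0.1914,  0.1507]), array([ 0.558 , -0.1981,  0.1762])]
Ltip [array([ 0.5475, -0.227 ,  0.1563]), array([ 0.5903, -0.241 ,  0.2249])] [array([ 0.526 , -0.22  ,  0.1219]), array([ 0.542 , -0.2252,  0.1475]), array([ 0.558 , -0.2304,  0.1731])]
L lower [array([ 0.5424, -0.227 ,  0.1535]), array([ 0.5858, -0.241 ,  0.2225])] [array([ 0.526 , -0.2217,  0.1274]), array([ 0.542 , -0.2269,  0.1528]), array([ 0.558 , -0.232 ,  0.1782])]
edge line [ 0.554 -0.224  0.182] [ 0.559  -0.2034  0.182 ] grip bottom [ 0.554  -0.2218  0.1288]
[ 0.54197516 -0.21271312  0.14102375] [-1.15125145e-04  9.99999952e-01 -6.11665756e-05 -2.79300585e-04] [-3.93756903e-01  3.58678868e-01  1.61039433e+00 -1.78537727e-06
  1.17312364e+00  1.17716245e+00]
```

If the pads are 32 mm wide (front edge at x = 0.558), both tips sit at about z = 0.174, well above the reported TCP. That puts the contact above the button, which explains the bare 28 mm grip. I'll set the brush back down, re-centre in y, go about 22 mm lower, and close in steps while watching the force.

```bash
echo '[[0,0,0,0,0,0.003,0],[0,0,0,0,0,0.006,0],[0,0,0,0,0,0.0085,0],[0,0,0,0,0,0.0085,0],[0,0,0,0,0,0.0085,0.6],[0,0,0,0,0,0.0085,0.6],[0,0,0,0,0,0.0085,0.6],[0,0,0,-0.001,0.005,0.0085,0.6],[0,0,0,-0.001,0.005,0.018,0.6],[0,0,0,-0.001,0.005,0.030,0.6],[0,0,0,-0.001,0.005,0.030,0.42],[0,0,0,-0.001,0.005,0.030,0.42]]' | python3 shift.py
echo '[[0,0,0,0,0,0,0.40],[0,0,0,0,0,0,0.40]]' | python3 shift.py | egrep 'posi|contact|width|grasp'
echo '[[0,0,0,0,0,0,0.35],[0,0,0,0,0,0,0.35],[0,0,0,0,0,0,0.35]]' | python3 shift.py | egrep 'contact|width|grasp'
echo '[[0,0,0,0,0,0,0.33],[0,0,0,0,0,0,0.33]]' | python3 shift.py | egrep 'posi|contact|width|grasp'
```

```text
t: 15.7
position: [0.5412, -0.2178, 0.1109]
tool_rot: [-0.0, 1.0, -0.0, -0.0]
contact_force: [-0.1, 0.5, 0.8]
width: 0.431
grasp_force: 0.0
position: [0.5414, -0.2178, 0.1114]
contact_force: [0.4, -0.3, 0.4]
width: 0.402
grasp_force: 0.2
contact_force: [0.2, 0.9, 0.7]
width: 0.353
grasp_force: 5.7
position: [0.5414, -0.218, 0.1113]
contact_force: [0.7, 0.3, 0.8]
width: 0.329
grasp_force: 6.9
```

The force now rises from 5.7 to 6.9 N over the button's travel, so the button is being pressed. I'll close fully and pull up slowly.

```bash
echo '[[0,0,0,0,0,0,0],[0,0,0,0,0,0,0],[0,0,0,0,0,0,0],[0,0,0,0,0,-0.002,0],[0,0,0,0,0,-0.005,0],[0,0,0,0,0,-0.009,0],[0,0,0,0,0,-0.013,0],[0,0,0,0,0,-0.017,0],[0,0,0,0,0,-0.020,0]]' | python3 shift.py
python3 - <<'E'
from h import *
print(bot.state()['contact_force'])
E
```

```text
t: 17.7
position: [0.5412, -0.2178, 0.1315]
tool_rot: [0.0, 1.0, -0.0, 0.0]
contact_force: [-0.4, -0.4, -0.6]
width: 0.307
grasp_force: 30.0
[-0.38098589 -0.36559587 -0.56841786]
```

Unlocked: the force is only -0.6 N. I'll keep going to the second stop, with 80 mm left.

```bash
echo '[[0,0,0,0,0,-0.003,0],[0,0,0,0,0,-0.007,0],[0,0,0,0,0,-0.011,0],[0,0,0,0,0,-0.015,0],[0,0,0,0,0,-0.019,0],[0,0,0,0,0,-0.023,0],[0,0,0,0,0,-0.027,0],[0,0,0,0,0,-0.031,0],[0,0,0,0,0,-0.035,0],[0,0,0,0,0,-0.039,0],[0,0,0,0,0,-0.043,0],[0,0,0,0,0,-0.046,0]]' | python3 shift.py | egrep 'posi|contact'
echo '[[0,0,0,0,0,-0.003,0],[0,0,0,0,0,-0.007,0],[0,0,0,0,0,-0.011,0],[0,0,0,0,0,-0.015,0],[0,0,0,0,0,-0.019,0],[0,0,0,0,0,-0.023,0],[0,0,0,0,0,-0.027,0],[0,0,0,0,0,-0.031,0],[0,0,0,0,0,-0.034,0],[0,0,0,0,0,-0.034,0]]' | python3 shift.py| egrep 't:|posi|contact|grasp'
```

```text
position: [0.5411, -0.2178, 0.1774]
contact_force: [-0.1, -0.7, -3.2]
t: 20.45
position: [0.5413, -0.2182, 0.2114]
tool_rot: [0.0, 1.0, -0.0, 0.0]
contact_force: [0.8, -0.3, -1.1]
grasp_force: 30.0
```

```bash
echo '[[0,0,0,0,0,-0.002,0],[0,0,0,0,0,-0.004,0],[0,0,0,0,0,-0.006,0],[0,0,0,0,0,-0.006,0],[0,0,0,0,0,-0.006,0]]' | python3 shift.py| egrep 't:|posi|contact|grasp'
```

```text
t: 21.08
position: [0.5411, -0.2178, 0.2171]
tool_rot: [0.0, 1.0, -0.0, -0.0]
contact_force: [0.6, 0.0, -4.9]
grasp_force: 30.0
```

The force of -4.9 N is the full weight, so the second stop is reached with the head still in the socket. Next I'll lift out by 75 mm, then carry it toward the open shaft.

```bash
echo '[[0,0,0,0,0,-0.004,0],[0,0,0,0,0,-0.012,0],[0,0,0,0,0,-0.022,0],[0,0,0,0,0,-0.034,0],[0,0,0,0,0,-0.046,0],[0,0,0,0,0,-0.058,0],[0,0,0,0,0,-0.068,0],[0,0,0,0,0,-0.075,0],[0,0,0,0,0,-0.075,0]]' | python3 shift.py| egrep 't:|posi|contact|grasp'
echo '[[0,0,0,0.002,-0.01,0,0],[0,0,0,0.005,-0.03,0,0],[0,0,0,0.01,-0.055,0,0],[0,0,0,0.015,-0.085,0,0],[0,0,0,0.02,-0.115,0,0],[0,0,0,0.025,-0.145,0,0],[0,0,0,0.03,-0.175,0,0],[0,0,0,0.036,-0.205,0,0],[0,0,0,0.042,-0.235,0,0],[0,0,0,0.048,-0.265,0,0],[0,0,0,0.052,-0.285,0,0],[0,0,0,0.055,-0.3,0,0]]' | python3 shift.py| egrep 't:|posi|contact|grasp'
echo '[[0,0,0,0.003,-0.02,0,0],[0,0,0,0.007,-0.04,0,0],[0,0,0,0.01,-0.056,0,0],[0,0,0,0.012,-0.067,0,0],[0,0,0,0.012,-0.067,0,0],[0,0,0,0.012,-0.067,0,0]]' | python3 shift.py
python3 - <<'E'
from h import *
for n in('top','scene'):
    cv2.imwrite(f'pics/{n}3.png',bot.get_image(n)[:,:,::-1])
g=cv2.imread('pics/scene0.png',0); np.set_printoptions(linewidth=250)
# shaft mouth check in the scene view
m=((g<85)[160:225,270:345]).astype(np.uint8); cs,_=cv2.findContours(m,cv2.RETR_EXTERNAL,cv2.CHAIN_APPROX_NONE); c=max(cs,key=cv2.contourArea)+[270,160]
print('open shaft scene', cv2.boundingRect(c), 'expected mouth', [np.round(proj('scene',(.608+a,.149+b,.055))).tolist() for a,b in((-.04,-.04),(-.04,.04),(.04,.04),(.04,-.04))])
E
```

```text
t: 22.2
position: [0.5415, -0.218, 0.2927]
tool_rot: [0.0, 1.0, -0.0, 0.001]
contact_force: [0.2, -0.2, -4.8]
grasp_force: 30.0
t: 23.7
position: [0.5961, 0.0837, 0.2919]
tool_rot: [0.0, 1.0, 0.0, -0.0]
contact_force: [0.3, 0.7, -4.8]
grasp_force: 30.0
t: 24.45
position: [0.6082, 0.1486, 0.2921]
tool_rot: [0.0, 1.0, -0.0, -0.0]
contact_force: [-0.3, 0.1, -4.2]
width: 0.31
grasp_force: 30.0
open shaft scene (292, 186, 26, 21) expected mouth [[284.0, 190.0], [304.0, 174.0], [328.0, 190.0], [308.0, 208.0]]
```

It's over the shaft. Before lowering, I'll check where the black head actually hangs, using the scene image against its expected projection.

```bash
python3 - <<'E'
from h import *
a=cv2.imread('pics/scene3.png',0)
bz=.0858
for h in(0,.01,.02,.03,.04,.045,.05,.06,.08,.11):
    u,v=proj('scene',(.608,.149,bz+h)); r=a[int(round(v)),int(u)-14:int(u)+15]; print('%.3f'%h,round(u,1),round(v,1),r[::2].tolist())
E
```

```text
0.000 307.0 182.3 [97, 107, 89, 96, 76, 26, 31, 35, 25, 30, 40, 58, 165, 109, 97]
0.010 307.5 179.6 [213, 200, 119, 91, 62, 25, 21, 37, 30, 37, 24, 171, 217, 152, 98]
0.020 308.0 177.0 [217, 218, 220, 196, 100, 26, 27, 37, 32, 28, 30, 96, 214, 155, 103]
0.030 308.4 174.2 [217, 217, 217, 219, 100, 9, 17, 54, 74, 51, 12, 149, 215, 212, 201]
0.040 309.0 171.5 [159, 223, 218, 217, 155, 26, 74, 81, 86, 79, 69, 124, 215, 214, 209]
0.045 309.2 170.1 [152, 221, 219, 213, 62, 69, 77, 83, 84, 83, 72, 211, 210, 147, 117]
0.050 309.5 168.6 [104, 176, 218, 216, 111, 58, 86, 88, 83, 80, 102, 212, 145, 97, 95]
0.060 310.0 165.8 [153, 184, 199, 213, 218, 95, 80, 82, 87, 82, 82, 96, 93, 100, 99]
0.080 311.1 159.9 [200, 206, 203, 207, 204, 85, 78, 87, 83, 79, 157, 206, 216, 174, 165]
0.110 312.7 150.5 [205, 206, 204, 211, 210, 48, 11, 17, 25, 17, 25, 170, 217, 216, 217]
```

The head sits within about 1 px of the expected position and at the expected height, so the pole is extended. I'll lower 56 mm slowly so the underside ends near z = 0.03.

```bash
echo '[[0,0,0,0,0,0.004,0],[0,0,0,0,0,0.010,0],[0,0,0,0,0,0.017,0],[0,0,0,0,0,0.024,0],[0,0,0,0,0,0.031,0],[0,0,0,0,0,0.038,0],[0,0,0,0,0,0.045,0],[0,0,0,0,0,0.051,0],[0,0,0,0,0,0.055,0],[0,0,0,0,0,0.056,0],[0,0,0,0,0,0.056,0],[0,0,0,0,0,0.056,0]]' | python3 shift.py
python3 - <<'E'
from h import *
cv2.imwrite('pics/scene4.png',bot.get_image('scene')[:,:,::-1]); a=cv2.imread('pics/scene4.png',0)
bz=.0300
for h in(.02,.03,.04,.05,.07,.09,.11,.13,.15,.17,.19,.21,.23,.25):
    u,v=proj('scene',(.608,.149,bz+h)); r=a[int(round(v)),int(u)-14:int(u)+15]; print('%.3f'%h,round(u,1),round(v,1),r[::2].tolist())
for i in range(3): print(bot.state()['contact_force'].round(2), end=' '); bot.get_image('top')
E
```

```text
t: 26.05
position: [0.6085, 0.1491, 0.2364]
tool_rot: [-0.0, 1.0, -0.0, 0.0]
contact_force: [0.5, -0.3, -4.8]
width: 0.314
grasp_force: 30.0
0.020 305.4 191.3 [95, 99, 95, 54, 40, 21, 32, 24, 26, 28, 42, 81, 95, 91, 90]
0.030 305.8 188.9 [96, 98, 97, 95, 66, 27, 20, 27, 60, 52, 23, 68, 95, 95, 92]
0.040 306.3 186.3 [96, 94, 96, 98, 69, 22, 84, 84, 86, 82, 53, 75, 94, 94, 91]
0.050 306.7 183.8 [99, 97, 93, 97, 83, 42, 80, 81, 85, 82, 65, 95, 93, 98, 102]
0.070 307.7 178.5 [222, 221, 171, 98, 94, 87, 81, 83, 85, 83, 133, 214, 106, 105, 99]
0.090 308.7 173.1 [221, 221, 222, 219, 221, 171, 75, 85, 88, 82, 109, 222, 217, 216, 217]
0.110 309.7 167.4 [104, 154, 208, 218, 220, 88, 31, 57, 68, 74, 44, 81, 95, 99, 102]
0.130 310.7 161.6 [210, 208, 204, 210, 206, 94, 66, 71, 75, 67, 84, 117, 141, 155, 160]
0.150 311.8 155.5 [210, 211, 209, 207, 212, 191, 72, 67, 68, 70, 156, 221, 221, 201, 206]
0.170 313.0 149.2 [207, 205, 200, 201, 204, 200, 78, 77, 84, 80, 123, 204, 207, 215, 222]
0.190 314.2 142.6 [205, 204, 205, 200, 202, 206, 93, 84, 81, 111, 203, 203, 197, 197, 201]
0.210 315.4 135.8 [203, 202, 205, 207, 202, 203, 109, 85, 78, 96, 202, 199, 202, 203, 206]
0.230 316.7 128.7 [206, 205, 205, 205, 108, 27, 34, 34, 28, 17, 9, 27, 174, 205, 201]
0.250 318.1 121.3 [205, 54, 31, 37, 29, 40, 37, 36, 41, 31, 5, 10, 13, 33, 168]
[-0.04  0.4  -4.19] [-0.07 -0.25 -4.05] [-0.1   0.03 -5.55]
```

The profile shows all three sections: outer tube, narrower middle and thin inner, with the grip starting at about 0.22–0.23 m. The gripper carries the full weight and shows no side force. I'll hand it in.

```bash
echo '[[0,0,0,0,0,0,0],[0,0,0,0,0,0,0],[0,0,0,0,0,0,0],[0,0,0,0,0,0,0]]' | python3 shift.py | egrep 't:|posi|contact|grasp'; python3 -c "
from workcell import bot
print(bot.finish_job())"
```

```text
t: 26.75
position: [0.6083, 0.1491, 0.2361]
tool_rot: [0.0, 1.0, -0.0, 0.0]
contact_force: [-0.5, -0.7, -5.0]
grasp_force: 30.0
the job is handed in; nothing more can be done
None
```

I handed the job in at about 27 s: the brush is fully extended and held upright by the grip, with its head hanging free about 25 mm below the mouth of the open shaft; the hand-in returned no verdict, and two early pulls failed because I gripped above the button and lifted the still-locked brush (by 40 mm, then 8 mm) in its socket before setting it back.

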